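# Lower the ratchet magnifier over the board

### The arm

A 6-joint arm with a two-finger parallel gripper is mounted at the origin on the work surface. World frame = base frame: x ahead of the robot, y to its left, z up, the work surface at z = 0. Lengths are in mm, angles in rad, forces in N, time in s.
With the tool pointing down it reaches from about 275 to 825 mm from the base axis. Payload 5.2 kg.
Tool frame: the origin (TCP) lies midway between the tips of the shut fingers; the grasp point (between the pads) lies 19 mm behind it; z points along the fingers, y is the line along which they close (so a half turn about z gives the same grasp; the last joint's range is limited). The gripper opens to 93 mm and grips with 3 to 60 N. Pads are 15 mm wide; open, the fingers measure 128 mm over their backs; the gripper's body (75 mm by 188 mm) begins 65 mm behind the grasp point.
Start: joints at [1.108, 0.259, 1.535, -0, 1.348, -0.203], TCP at [141.265, 531.553, 218.653] pointing down, gripper open.
Joint ranges: [-3.14, 3.14], [-0.91, 2.08], [0.19, 2.58], [-1.22, 4.36], [0.22, 2.71], [-3.12, 3.12]. Speed limits (rad/s): [2.57, 2.57, 3.14, 3.14, 3.14, 3.14].

### API

Orientations are given as [roll, pitch, yaw] about the fixed x, y, z axes, in that order (R = Rz(yaw) Ry(pitch) Rx(roll)).
In Python, from workcell import env gives the robot as it stands.
- The arm moves only by the tool apply_moves, never from a script. Its argument "commands" is a list of rows, each an object of numbers: "x", "y", "z": the shift along the tool's x, y, z normalised to -1 to 1, where 1 is 500 mm; "wx", "wy", "wz": the turn, a rotation vector about the tool's x, y, z normalised to -1 to 1, where 1 is 0.5 rad; "grip": the gripper's target within -1 to 1 (shut at 1, half-way at 0, fully open at -1). A call has exactly 5 rows; each row is the pose to reach, as a shift and turn from the pose commanded when the call began, along the tool's axes at that moment; what a row does not reach only later rows make up. A row lasts 1/12 s, in which the tool goes at most 41.7 mm and 7.16 degrees, less where a joint would pass 70% of its speed; a pose out of reach is approached as far as the arm can. A call with a number of a shift or a turn outside -1 to 1 is refused whole. A call with a gripper value outside its range is refused whole. The fingers move at their own pace and stop on an object; the grip force is fixed at half the most. Time passes only in rows, so rows that repeat a pose let the fingers close, or fill a call up. It gives the time, the measured TCP pose, the force, the opening and the grip force at its end, in the units of the state.
- env.get_obs(): the state, without advancing time (a new reading comes with each control period).
- env.grab_frame(name): name is "scene" or "top" or "wrist"; returns (picture, depth): 400x640x3 uint8, red, green, blue; 400x640 float32, mm along the optical axis (not along the pixel's ray), 0 where there is no reading.
- env.get_calibration(name): a dict with "fx", "fy", "cx", "cy" (pixels), "distortion" ([k1, k2, p1, p2, k3] as OpenCV has them; the pictures are not rectified), "pose" (4x4, takes a point from camera to world coordinates). Camera axes: x right, y down, z forward; pixel columns grow to the right and rows downward; lengths in mm; the calibration is good to about 2 mm. A picture is of the moment at which its call begins: read the wrist's pose just before it. get_calibration takes no time and is no camera call; for the wrist camera it gives the pose at the moment of the call.
- env.sign_off(): hands the job in; it is judged then, once.
The state is a dict: "clock": time; "joint_positions": joint angles; "qd": joint speeds; "joint_efforts": joint torques, N m; "ee_pos": TCP position; "tcp_rot": TCP orientation; "wrist_force": force on the tool from outside, world axes, zero at the start; "torque": the same for the moment, N m; "gripper_width": finger opening in mm; "gripper_force": force on a finger pad.
Only numpy, scipy, OpenCV 4.12 (cv2) and the standard library are available. Lean on these libraries where they do the work, as an engineer would, in place of code of your own. Each camera call takes 0.05 s, during which the arm holds its last target. There are 200 camera calls.

### The job

Bring the bench magnifier down over the circuit board: press the red pawl tab all the way down so that the ratchet is free, then push the yellow bar at the end of the arm down until the arm rests level on its stop. Only press and push: do not pick anything up, do not raise the arm, and leave the board and the other things on the bench where they are. Leave the pawl tab down, and finish clear of everything.

Things in the scene. Friction and masses are not known exactly. Their poses are not given: they have to be found in the camera images.
- stand: magnifier stand bolted to the bench: dark base plate 170 x 100 mm with grey cheeks. Its origin is on the bench straight below the arm's hinge, its x axis points level along the arm (from the hinge towards the lens), its y axis is parallel to the hinge, z is up. The hinge axis is 110 mm above the bench. The bench is at z = 0
- magnifier (a joint): angle of the magnifier arm above level, rad: 0 = level on its down stop (lowest), 1.05 = highest; starts at 0.70 to 0.86. While the pawl is engaged, the toothed steel wheel (radius 56 mm) on the hinge lets it sink to about 0.69 and no further. With the pawl free it goes down, but the hinge is stiff (0.55 N m): it stays where left and must be pushed all the way, 2 to 5 N at the bar
- push_bar (a point): centre of the yellow round push bar at the arm's free end: 80 mm long parallel to the stand's y, 16 mm thick, 205 mm from the hinge axis. It swings down and away from the stand in an arc about the hinge and ends 110 mm above the bench. Between it and the hinge: a black lens ring, 93 mm across, 15 mm thick, centred 138 mm from the hinge axis
- pawl (a joint): angle of the red pawl, rad: 0 = engaged in the ratchet teeth (start), 0.40 = tab fully down on its stop, pawl free. It clears the teeth from about 0.18. A stiff see-saw (0.16 N m, about 3 N at the tab) without return spring: it stays where it is left
- pawl_tab (a point): centre of the top of the red tab at the pawl's tail, 32 x 38 mm (stand's x, y), 8 mm thick; pressed down, it lifts the pawl's nose out of the teeth. At the start level, 176 mm above the bench, at stand x = -0.127, y = -0.010. It turns about an axis along the stand's y at x = -0.065, 158 mm high; fully down its centre is about 25 mm lower, sloping down away from the hinge
- board: the green circuit board (loose, 90 x 65 mm, up to 14 mm high) lying flat on the bench under the place where the lens comes down; origin at the centre of its underside
- screwdriver: screwdriver (loose) lying on the bench beside the stand; origin on the bench below its handle-to-shaft middle
- flux_bottle: white bottle with a red cap (loose), 48 mm across, 120 mm high; origin at the centre of its underside
- tape_dispenser: black tape dispenser (loose), 130 x 50 mm, 75 mm high; origin at the centre of its underside
- wire_spool: blue spool standing on end (loose), 60 mm across, 47 mm high; origin at the centre of its underside
- parts_bin: small blue open parts bin (loose), 130 x 85 mm, 55 mm high; origin at the centre of its underside
- mouse: black computer mouse (loose), 100 x 60 mm, 34 mm high; origin at the centre of its underside

How it is judged:
By the outcome, as a careful person would: the job done as asked, in the order asked, and still so for the second after the job is handed in, with the robot touching nothing.
It also fails if it takes over 40 s, if anything falls off the work surface, if the arm or the gripper's body presses on something with over 40 N, if the wrist force passes 120 N, or if a joint passes its speed limit or range.

## Working session

There is one attempt and no reset: what is moved stays moved. The work goes in short steps, Python scripts to look and compute and a tool call to move; the robot and the scene stay as the last step left them, time stands still between calls to the robot, and variables do not carry over. Pictures are saved under pics/ and viewed, at most 10 in all, crops included, and the job is handed in when it is done.

Besides the shell and the picture viewer there is one more tool, called after ">>>" in YAML: its name, and indented under it one key for each argument. apply_moves: Moves the arm, as the interface text tells. Scaled input: -1 to 1 covers 500 mm each way for a shift and 0.5 rad each way for a turn. Its arguments: {"type":"object","properties":{"commands":{"type":"array"}},"required":["commands"]}

```bash
mkdir -p pics
cat > h.py <<'E'
import numpy as np, cv2
from workcell import env
def cal(n):
    c=env.get_calibration(n); K=np.array([[c['fx'],0,c['cx']],[0,c['fy'],c['cy']],[0,0,1.]]); return K,np.array(c['distortion']),np.array(c['pose'])
def cloud(n,d):
    K,D,T=cal(n); v,u=np.mgrid[0:400,0:640]
    p=cv2.undistortPoints(np.stack([u,v],-1).reshape(-1,1,2).astype(float),K,D).reshape(400,640,2)
    P=np.dstack([p*d[...,None],d]); W=P@T[:3,:3].T+T[:3,3]; W[d<=0]=np.nan; return W
E
python3 - <<'E'
from h import *
for n in ('top','scene'):
    im,d=env.grab_frame(n); np.savez(n,im=im,W=cloud(n,d)); cv2.imwrite(f'pics/{n}.png',im[...,::-1])
print(env.get_obs())
E
```

```text
{'clock': 0.1, 'joint_positions': array([ 1.10823068e+00,  2.59267256e-01,  1.53595213e+00,  2.07115574e-05,
        1.34800578e+00, -2.02824532e-01]), 'qd': array([-1.00464085e-05, -2.66364144e-03, -1.13151689e-03, -8.35501068e-04,
        1.24723412e-03,  9.30702823e-04]), 'joint_efforts': array([ 1.63137091e-03, -4.38202858e+01, -2.84642726e+01,  7.18594389e-02,
        3.61408805e-02, -6.23998244e-05]), 'ee_pos': array([141.0195619 , 531.1140448 , 217.91101913]), 'tcp_rot': array([-3.13999767e+00, -3.48625767e-04,  2.88184667e+00]), 'wrist_force': array([-0.22906673, -0.45641512,  0.49245736]), 'torque': array([-0.02880314, -0.0096195 ,  0.01431775]), 'gripper_force': 0.0, 'gripper_width': 92.89072700319544}
```

View pics/top.png

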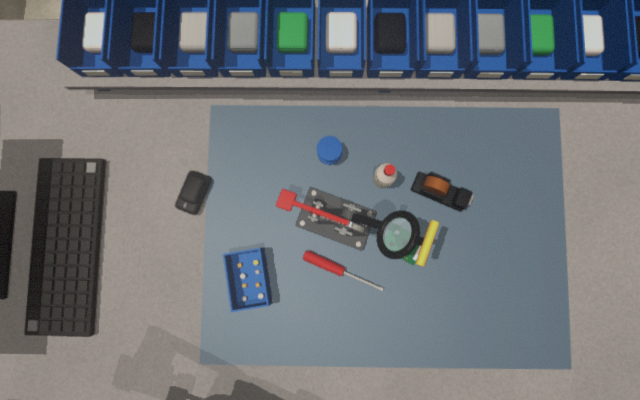

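View pics/scene.png

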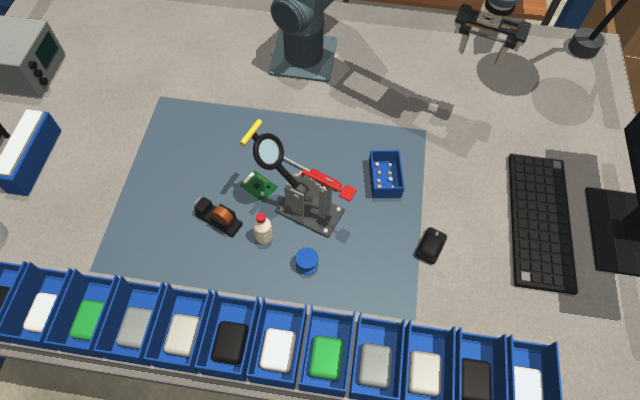

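The top view shows the red tab at about (286,200), the yellow bar at (428,243), the lens at (399,235), the bottle at (386,175) and the dispenser at (442,190). The scene view shows the same layout, with the tab at (347,192) and the bar at (252,132).

Run:
```python
from h import *
for n,rt,rb in (('top',(272,188,298,212),(410,215,445,270)),('scene',(338,184,358,200),(235,115,268,148))):
    z=np.load(n+'.npz'); im=z['im'].astype(int);W=z['W']
    r,g,b=im[...,0],im[...,1],im[...,2]
    for nm,m,R in (('tab',(r>110)&(g<70)&(b<70),rt),('bar',(r>130)&(g>110)&(b<90),rb)):
        k=np.zeros_like(m);k[R[1]:R[3],R[0]:R[2]]=1
        P=W[m&k]; P=P[~np.isnan(P).any(1)]
        P=P[abs(P[:,2]-np.median(P[:,2]))<15]
        c=P.mean(0); w,v=np.linalg.eigh(np.cov(P[:,:2].T))
        print(n,nm,len(P),c.round(1),'med',np.median(P,0).round(1),'axis',v[:,1].round(3),'rng',np.ptp((P[:,:2]-c[:2])@v,axis=0).round(0))
    
# base plate
z=np.load('top.npz');W=z['W']
for p in [(286,200),(386,175),(442,190),(330,150),(461,200),(345,270),(320,262),(247,278)]: print(p,W[p[1],p[0]].round(0))
P=W[180:260,290:385].reshape(-1,3)
h=P[:,2];q=P[(h>5)&(h<25)]
rect=cv2.minAreaRect(q[:,:2].astype(np.float32));print(rect)
```

```text
top tab 9 [618.8 202.5 175.6] med [618.8 201.7 175.6] axis [-0.994 -0.107] rng [10. 24.]
top bar 317 [537.1 -35.1 266.8] med [538.3 -35.5 266.9] axis [-0.943  0.332] rng [16. 78.]
scene tab 157 [619.7 212.8 176. ] med [618.8 213.3 176.1] axis [0.406 0.914] rng [35. 44.]
scene bar 77 [543.9 -36.1 264.3] med [546.5 -35.8 264.5] axis [-0.935  0.355] rng [16. 77.]
(286, 200) [615. 217. 178.]
(386, 175) [680.  11.  97.]
(442, 190) [ 652. -115.   75.]
(330, 150) [746. 134.  46.]
(461, 200) [ 633. -165.   48.]
(345, 270) [469.  95.   1.]
(320, 262) [488. 154.  24.]
(247, 278) [447. 325.   6.]
((588.1875, 111.25738525390625), (187.4170684814453, 215.14707946777344), 0.5046829581260681)
```

Run:
```python
from h import *
for n,R in (('top',(268,184,302,216)),('scene',(334,178,362,204))):
    z=np.load(n+'.npz');W=z['W'];im=z['im'].astype(int)
    P=W[R[1]:R[3],R[0]:R[2]].reshape(-1,3); C=im[R[1]:R[3],R[0]:R[2]].reshape(-1,3)
    P=P[(P[:,2]>168)&(P[:,2]<186)&(C[:,0]>1.7*C[:,1])]
    x=np.array([-.338,-.941]);y=np.array([.941,-.338])
    for lab,Q in(('all',P),):
        a=Q[:,:2]@x;b=Q[:,:2]@y
        print(n,len(Q),np.percentile(a,[0,2,98,100]).round(1),np.percentile(b,[0,2,98,100]).round(1),np.median(Q[:,2]).round(1))
    # y extent by bins along x
    for s in np.arange(a.min(),a.max(),6):
        k=(a>=s)&(a<s+6)
        if k.any(): print(round(s),b[k].min().round(),b[k].max().round(),k.sum())
    k=W[:,:,2]
    # bar vs position
    im8=im;m=(im[...,0]>130)&(im[...,1]>110)&(im[...,2]<90)&(k>240)
    Q=W[m];a=Q[:,:2]@x;b=Q[:,:2]@y
    print('bar',np.percentile(a,[1,50,99]).round(1),np.percentile(b,[1,50,99]).round(1),np.percentile(Q[:,2],[1,50,99]).round(1))
    # ring: dark points above 150
    m=(im.sum(2)<120)&(k>160)&(k<270); Q=W[m]; Q=Q[(abs(Q[:,:2]-[570,20])<90).all(1)]
    a=Q[:,:2]@x; print('ring a,z fit',len(Q),np.arctan(np.polyfit(a,Q[:,2],1)[0]),a.mean(),Q[:,2].mean(),(Q[:,:2]@y).mean())
cv2.imwrite('pics/c.png',cv2.resize(np.load('top.npz')['im'][170:280,265:445,::-1],None,fx=4,fy=4,interpolation=cv2.INTER_CUBIC))
```

```text
top 338 [-428.4 -427.5 -382.9 -379.8] [487.4 488.3 523.3 524.2] 176.0
-428 488.0 524.0 57
-422 488.0 523.0 55
-416 488.0 524.0 60
-410 488.0 524.0 56
-404 487.0 524.0 60
-398 490.0 518.0 21
-392 501.0 510.0 14
-386 502.0 510.0 13
-380 502.0 504.0 2
bar [-155.3 -148.  -140.3] [477.2 518.3 553.5] [261.9 266.9 271. ]
ring a,z fit 115 0.795603132406719 -181.7360945267372 232.4586028609075 521.3135726665164
scene 207 [-428.  -426.5 -375.6 -372.2] [491.2 492.  526.9 528.8] 175.9
-428 492.0 529.0 29
-422 493.0 528.0 32
-416 491.0 528.0 33
-410 491.0 527.0 31
-404 493.0 525.0 30
-398 492.0 527.0 20
-392 506.0 513.0 10
-386 502.0 514.0 8
-380 503.0 515.0 12
-374 506.0 507.0 2
bar [-154.6 -151.8 -139.1] [482.6 525.3 557.9] [257.1 264.5 270.1]
ring a,z fit 269 0.8121364783095733 -198.47391099606773 211.0997030046272 528.5491181271965
```

View pics/c.png

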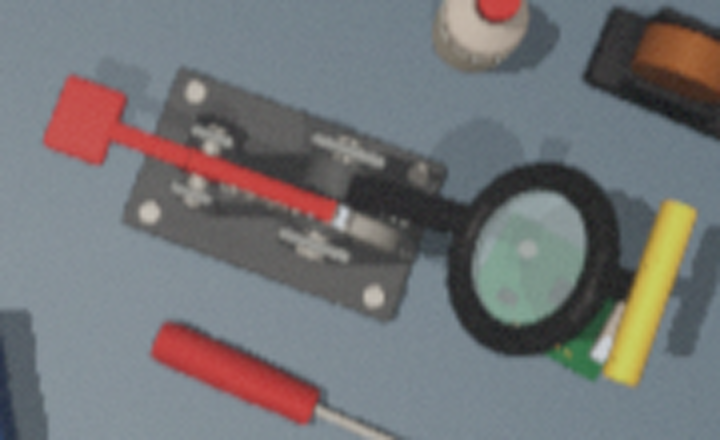

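The crop shows the tab's top at crop (85,120) and the bar at (650,293). From these I get the hinge at about (584,94), the stand's x axis at yaw −109.8°, the arm at about 0.83 rad, and a press point on the tab at (618,219). I'll shut the gripper and move there.

>>> apply_moves:
  commands:
    - {"x": -0.076,"y": -0.025,"z": -0.01,"wz": 0.2,"grip": 1}
    - {"x": -0.152,"y": -0.05,"z": -0.02,"wz": 0.4,"grip": 1}
    - {"x": -0.228,"y": -0.075,"z": -0.03,"wz": 0.6,"grip": 1}
    - {"x": -0.304,"y": -0.1,"z": -0.03,"wz": 0.8,"grip": 1}
    - {"x": -0.38,"y": -0.125,"z": -0.03,"wz": 1,"grip": 1}

```text
invalid input
```

```bash
cat >> h.py <<'E'
H=np.array([583.9,93.6]);X=np.array([-.338,-.941]);Y=np.array([.941,-.338])
def go(a,b,z,yaw=1.226):
    "shift (normalised) to stand coords a,b, height z; turn wz"
    from scipy.spatial.transform import Rotation as R
    o=env.get_obs(); p=o['ee_pos']; Rt=R.from_euler('xyz',o['tcp_rot'])
    t=np.array([*(H+a*X+b*Y),z]); rel=Rt.inv()*R.from_euler('xyz',[np.pi,0,yaw])
    print('a,b,z',((p[:2]-H)@X).round(1),((p[:2]-H)@Y).round(1),p[2].round(1),'F',o['wrist_force'].round(1),'t',o['clock'])
    print('shift',(Rt.inv().apply(t-p)/500).round(4),'turn',(rel.as_rotvec()/.5).round(3))
E
python3 -c "
from h import *
go(-130,-10,230)"
```

```text
a,b,z -262.0 -564.6 217.9 F [-0.2 -0.5  0.5] t 0.1
shift [-1.0829 -0.3575 -0.024 ] turn [-3.000e-03  2.000e-03  3.312e+00]
```

The call was refused, probably because the rows leave out wx and wy. I'll send every key.

>>> apply_moves:
  commands:
    - {"x": -0.076,"y": -0.025,"z": -0.01,"wx": 0,"wy": 0,"wz": 0.2,"grip": 1}
    - {"x": -0.152,"y": -0.05,"z": -0.02,"wx": 0,"wy": 0,"wz": 0.4,"grip": 1}
    - {"x": -0.228,"y": -0.075,"z": -0.03,"wx": 0,"wy": 0,"wz": 0.6,"grip": 1}
    - {"x": -0.304,"y": -0.1,"z": -0.03,"wx": 0,"wy": 0,"wz": 0.8,"grip": 1}
    - {"x": -0.38,"y": -0.125,"z": -0.03,"wx": 0,"wy": 0,"wz": 1,"grip": 1}

```text
clock: 0.52
ee_pos: [309.9, 421.2, 233.7]
tcp_rot: [3.141, -0.0, 2.378]
wrist_force: [1.0, 1.2, -0.6]
gripper_width: 64.2
gripper_force: 0.0
```

```bash
python3 -c "
from h import *
go(-130,-10,230)"
```

```text
a,b,z -215.7 -368.5 233.7 F [ 1.   1.2 -0.6] t 0.5167
shift [-0.7249  0.1353  0.0075] turn [ 0.    -0.     2.303]
```

>>> apply_moves:
  commands:
    - {"x": -0.078,"y": 0.014,"z": 0,"wx": 0,"wy": 0,"wz": 0.2,"grip": 1}
    - {"x": -0.156,"y": 0.028,"z": 0,"wx": 0,"wy": 0,"wz": 0.4,"grip": 1}
    - {"x": -0.234,"y": 0.042,"z": 0,"wx": 0,"wy": 0,"wz": 0.6,"grip": 1}
    - {"x": -0.312,"y": 0.056,"z": 0,"wx": 0,"wy": 0,"wz": 0.8,"grip": 1}
    - {"x": -0.39,"y": 0.07,"z": 0,"wx": 0,"wy": 0,"wz": 1,"grip": 1}

```text
clock: 0.93
ee_pos: [475.5, 311.9, 233.3]
tcp_rot: [-3.141, -0.0, 1.877]
wrist_force: [0.4, 1.5, -0.4]
gripper_width: 30.6
gripper_force: 0.0
```

```bash
python3 -c "
from h import *
go(-130,-10,230)"
```

```text
a,b,z -168.8 -175.8 233.3 F [ 0.4  1.5 -0.4] t 0.9333
shift [-0.2626  0.2169  0.0064] turn [-1.000e-03  0.000e+00  1.301e+00]
```

>>> apply_moves:
  commands:
    - {"x": -0.052,"y": 0.043,"z": 0,"wx": 0,"wy": 0,"wz": 0.2,"grip": 1}
    - {"x": -0.104,"y": 0.086,"z": 0,"wx": 0,"wy": 0,"wz": 0.4,"grip": 1}
    - {"x": -0.156,"y": 0.129,"z": 0,"wx": 0,"wy": 0,"wz": 0.6,"grip": 1}
    - {"x": -0.208,"y": 0.172,"z": 0,"wx": 0,"wy": 0,"wz": 0.8,"grip": 1}
    - {"x": -0.262,"y": 0.216,"z": 0,"wx": 0,"wy": 0,"wz": 1,"grip": 1}

```text
clock: 1.35
ee_pos: [618.1, 220.6, 233.0]
tcp_rot: [-3.14, 0.0, 1.377]
wrist_force: [0.4, 0.6, 0.1]
gripper_width: 1.1
gripper_force: 0.0
```

```bash
python3 -c "
from h import *
go(-130,-10,200)"
```

```text
a,b,z -131.1 -10.7 233.0 F [0.4 0.6 0.1] t 1.35
shift [-0.0025  0.0012  0.0661] turn [-0.002  0.001  0.302]
```

>>> apply_moves:
  commands:
    - {"x": -0.001,"y": 0.001,"z": 0.03,"wx": 0,"wy": 0,"wz": 0.15,"grip": 1}
    - {"x": -0.002,"y": 0.001,"z": 0.06,"wx": 0,"wy": 0,"wz": 0.3,"grip": 1}
    - {"x": -0.002,"y": 0.001,"z": 0.08,"wx": 0,"wy": 0,"wz": 0.3,"grip": 1}
    - {"x": -0.002,"y": 0.001,"z": 0.096,"wx": 0,"wy": 0,"wz": 0.3,"grip": 1}
    - {"x": -0.002,"y": 0.001,"z": 0.096,"wx": 0,"wy": 0,"wz": 0.3,"grip": 1}

```text
clock: 1.77
ee_pos: [616.0, 220.7, 183.3]
tcp_rot: [-3.138, 0.002, 1.234]
wrist_force: [0.1, -0.5, -0.9]
gripper_width: 0.7
gripper_force: 0.0
```

Run:
```python
from h import *
go(-130,-10,153)
im,d=env.grab_frame('scene'); cv2.imwrite('pics/s2.png',cv2.resize(im[90:240,220:400,::-1],None,fx=4,fy=4,interpolation=cv2.INTER_CUBIC))
```

```text
a,b,z -130.5 -12.7 183.3 F [ 0.1 -0.5 -0.9] t 1.7667
shift [-0.001   0.0057  0.0605] turn [-0.007  0.004  0.017]
```

View pics/s2.png

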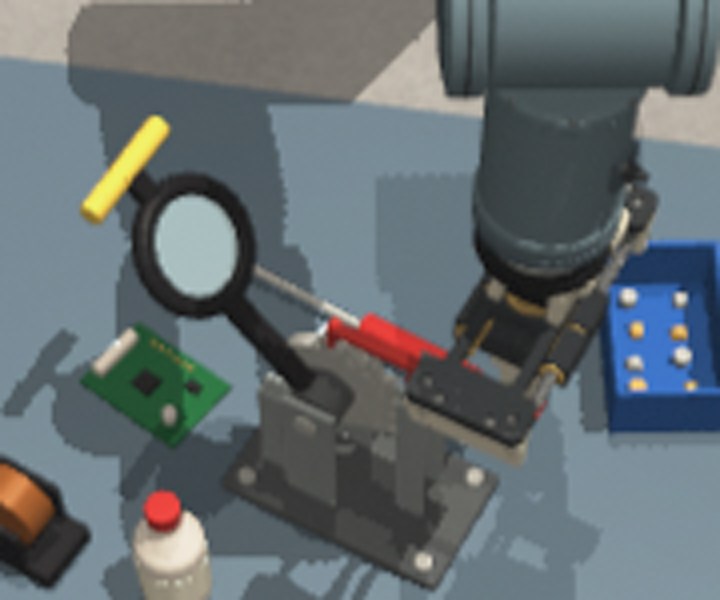

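The shut fingers are just above the red tab, around (520,400) in the crop. The pawl is still engaged and the arm is untouched. I'll press down now.

>>> apply_moves:
  commands:
    - {"x": 0,"y": 0.003,"z": 0.012,"wx": 0,"wy": 0,"wz": 0,"grip": 1}
    - {"x": 0,"y": 0.003,"z": 0.022,"wx": 0,"wy": 0,"wz": 0,"grip": 1}
    - {"x": 0,"y": 0.003,"z": 0.032,"wx": 0,"wy": 0,"wz": 0,"grip": 1}
    - {"x": 0,"y": 0.003,"z": 0.042,"wx": 0,"wy": 0,"wz": 0,"grip": 1}
    - {"x": 0,"y": 0.003,"z": 0.05,"wx": 0,"wy": 0,"wz": 0,"grip": 1}

```text
clock: 2.23
ee_pos: [619.8, 221.2, 161.2]
tcp_rot: [3.14, -0.003, 1.232]
wrist_force: [2.0, 3.9, 3.9]
gripper_width: 0.5
gripper_force: 2.3
```

```bash
python3 -c "
from h import *
go(-130,-10,153)"
```

```text
a,b,z -132.2 -9.4 161.2 F [2.  3.9 3.9] t 2.2333
shift [-0.0046 -0.0012  0.0164] turn [ 0.004 -0.005  0.013]
```

Fz is about 4 N, so the tab is moving. I'll keep going down in small steps.

>>> apply_moves:
  commands:
    - {"x": 0,"y": 0,"z": 0.005,"wx": 0,"wy": 0,"wz": 0,"grip": 1}
    - {"x": 0,"y": 0,"z": 0.009,"wx": 0,"wy": 0,"wz": 0,"grip": 1}
    - {"x": 0,"y": 0,"z": 0.013,"wx": 0,"wy": 0,"wz": 0,"grip": 1}
    - {"x": 0,"y": 0,"z": 0.015,"wx": 0,"wy": 0,"wz": 0,"grip": 1}
    - {"x": 0,"y": 0,"z": 0.015,"wx": 0,"wy": 0,"wz": 0,"grip": 1}

```text
clock: 2.65
ee_pos: [619.0, 220.2, 153.0]
tcp_rot: [-3.142, -0.0, 1.232]
wrist_force: [2.0, 3.6, 2.5]
gripper_width: 0.7
gripper_force: 1.7
```

>>> apply_moves:
  commands:
    - {"x": 0,"y": 0,"z": 0.002,"wx": 0,"wy": 0,"wz": 0,"grip": 1}
    - {"x": 0,"y": 0,"z": 0.004,"wx": 0,"wy": 0,"wz": 0,"grip": 1}
    - {"x": 0,"y": 0,"z": 0.004,"wx": 0,"wy": 0,"wz": 0,"grip": 1}
    - {"x": 0,"y": 0,"z": 0.004,"wx": 0,"wy": 0,"wz": 0,"grip": 1}
    - {"x": 0,"y": 0,"z": 0.004,"wx": 0,"wy": 0,"wz": 0,"grip": 1}

```text
clock: 3.07
ee_pos: [619.1, 220.2, 152.4]
tcp_rot: [3.141, -0.001, 1.232]
wrist_force: [1.3, 3.1, 8.5]
gripper_width: 0.1
gripper_force: 4.3
```

```bash
python3 -c "
from h import *
go(-130,-10,153)"
```

```text
a,b,z -131.0 -9.6 152.4 F [1.3 3.1 8.5] t 3.0667
shift [-0.0021 -0.0007 -0.0011] turn [ 0.002 -0.001  0.012]
```

>>> apply_moves:
  commands:
    - {"x": 0,"y": 0,"z": 0.002,"wx": 0,"wy": 0,"wz": 0,"grip": 1}
    - {"x": 0,"y": 0,"z": 0.003,"wx": 0,"wy": 0,"wz": 0,"grip": 1}
    - {"x": 0,"y": 0,"z": 0.003,"wx": 0,"wy": 0,"wz": 0,"grip": 1}
    - {"x": 0,"y": 0,"z": 0.003,"wx": 0,"wy": 0,"wz": 0,"grip": 1}
    - {"x": 0,"y": 0,"z": 0.003,"wx": 0,"wy": 0,"wz": 0,"grip": 1}

```text
clock: 3.48
ee_pos: [619.2, 220.2, 152.1]
tcp_rot: [3.14, -0.001, 1.232]
wrist_force: [-1.3, 3.9, 12.9]
gripper_width: 0.5
gripper_force: 6.5
```

```bash
python3 -c "
from h import *
go(-130,-10,240)"
```

```text
a,b,z -131.1 -9.5 152.1 F [-1.3  3.9 12.9] t 3.4833
shift [-0.0021 -0.0006 -0.1758] turn [ 0.004 -0.002  0.012]
```

The tab is on its stop: the force climbed to 13 N with almost no movement. I'll lift straight up.

>>> apply_moves:
  commands:
    - {"x": 0,"y": 0,"z": -0.06,"wx": 0,"wy": 0,"wz": 0,"grip": 1}
    - {"x": 0,"y": 0,"z": -0.13,"wx": 0,"wy": 0,"wz": 0,"grip": 1}
    - {"x": 0,"y": 0,"z": -0.2,"wx": 0,"wy": 0,"wz": 0,"grip": 1}
    - {"x": 0,"y": 0,"z": -0.27,"wx": 0,"wy": 0,"wz": 0,"grip": 1}
    - {"x": 0,"y": 0,"z": -0.32,"wx": 0,"wy": 0,"wz": 0,"grip": 1}

```text
clock: 3.9
ee_pos: [618.4, 218.9, 312.3]
tcp_rot: [3.141, 0.002, 1.231]
wrist_force: [-0.1, 0.2, -0.3]
gripper_width: 0.4
gripper_force: 0.0
```

Run:
```python
from h import *
go(139,0,300)
for n,R in (('top',None),('scene',None)):
    im,d=env.grab_frame(n);W=cloud(n,d);im=im.astype(int)
    m=(im[...,0]>130)&(im[...,1]>110)&(im[...,2]<90)&(W[...,2]>100);Q=W[m]
    a=(Q[:,:2]-H)@X;b=(Q[:,:2]-H)@Y
    print('bar',len(Q),np.percentile(a,[1,50,99]).round(1),np.percentile(b,[1,50,99]).round(1),np.percentile(Q[:,2],[1,50,99]).round(1))
    r=(im[...,0]>1.8*im[...,1])&(im[...,0]>60);A=(W[...,:2]-H)@X;B=(W[...,:2]-H)@Y
    k=r&(A>-150)&(A<-108)&(abs(B+10)<25)&(W[...,2]>120)&(W[...,2]<190)
    if k.sum()>5: f=np.polyfit(A[k],W[...,2][k],1);print('tab',k.sum(),A[k].mean(),W[...,2][k].mean(),'slope',np.arctan(f[0]))
```

```text
a,b,z -129.6 -9.9 312.3 F [-0.1  0.2 -0.3] t 3.9
shift [-0.5372  0.017   0.0255] turn [0.002 0.004 0.01 ]
bar 100 [130.  131.5 145.7] [-40.4  -4.3  33.3] [258.6 264.8 269. ]
bar 78 [-157.8  134.   147.3] [-38.2   6.5  40.1] [257.4 264.2 423.3]
tab 170 -126.19872075006242 150.83065300647957 slope 0.3706878786495639
```

The tab is down at a slope of about 0.37–0.40 and z of about 151. The bar hasn't moved. Next I'll go above it.

>>> apply_moves:
  commands:
    - {"x": -0.08,"y": 0.003,"z": 0,"wx": 0,"wy": 0,"wz": 0,"grip": 1}
    - {"x": -0.16,"y": 0.006,"z": 0,"wx": 0,"wy": 0,"wz": 0,"grip": 1}
    - {"x": -0.24,"y": 0.009,"z": 0,"wx": 0,"wy": 0,"wz": 0,"grip": 1}
    - {"x": -0.32,"y": 0.012,"z": 0,"wx": 0,"wy": 0,"wz": 0,"grip": 1}
    - {"x": -0.4,"y": 0.015,"z": 0,"wx": 0,"wy": 0,"wz": 0,"grip": 1}

```text
clock: 4.42
ee_pos: [557.0, 27.0, 307.6]
tcp_rot: [-3.137, 0.003, 1.232]
wrist_force: [0.3, -0.1, 0.3]
gripper_width: 0.8
gripper_force: 0.0
```

>>> apply_moves:
  commands:
    - {"x": -0.07,"y": 0.002,"z": 0,"wx": 0,"wy": 0,"wz": 0,"grip": 1}
    - {"x": -0.137,"y": 0.002,"z": 0,"wx": 0,"wy": 0,"wz": 0,"grip": 1}
    - {"x": -0.139,"y": 0.002,"z": 0.02,"wx": 0,"wy": 0,"wz": 0,"grip": 1}
    - {"x": -0.139,"y": 0.002,"z": 0.05,"wx": 0,"wy": 0,"wz": 0,"grip": 1}
    - {"x": -0.139,"y": 0.002,"z": 0.06,"wx": 0,"wy": 0,"wz": 0,"grip": 1}

```text
clock: 4.83
ee_pos: [535.0, -37.5, 276.2]
tcp_rot: [-3.135, 0.001, 1.23]
wrist_force: [-0.2, 0.8, -0.4]
gripper_width: 0.4
gripper_force: 0.0
```

Run:
```python
from h import *
go(139,0,270)
im,d=env.grab_frame('scene'); cv2.imwrite('pics/s3.png',cv2.resize(im[60:240,200:400,::-1],None,fx=3.3,fy=3.3,interpolation=cv2.INTER_CUBIC))
th0=.832
for th in np.arange(.8,-.09,-.08):
    print(round(th,2),'rel -x,z:',(-(205*np.cos(th)-138)/500).round(4),((262-110-205*np.sin(th))/500).round(4))
```

```text
a,b,z 139.9 -1.7 276.2 F [-0.2  0.8 -0.4] t 4.8333
shift [0.0018 0.0034 0.0123] turn [-0.013  0.003  0.007]
0.8 rel -x,z: -0.0096 0.0099
0.72 rel -x,z: -0.0322 0.0337
0.64 rel -x,z: -0.0529 0.0591
0.56 rel -x,z: -0.0714 0.0862
0.48 rel -x,z: -0.0877 0.1147
0.4 rel -x,z: -0.1016 0.1443
0.32 rel -x,z: -0.1132 0.175
0.24 rel -x,z: -0.1222 0.2065
0.16 rel -x,z: -0.1288 0.2387
0.08 rel -x,z: -0.1327 0.2712
0.0 rel -x,z: -0.134 0.304
-0.08 rel -x,z: -0.1327 0.3368
```

View pics/s3.png

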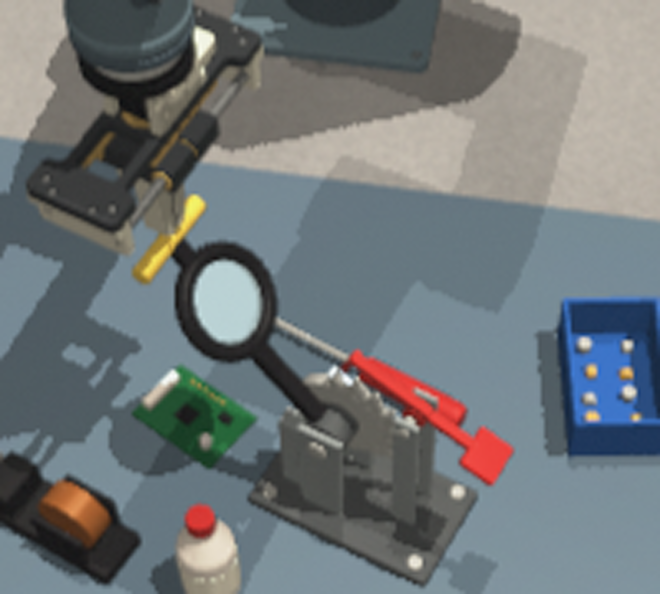

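The fingertips are over the bar's middle, around (170,235) in the crop, and the tab is still down at (487,455). I'll push along the arc.

>>> apply_moves:
  commands:
    - {"x": 0,"y": 0.003,"z": 0.012,"wx": -0.01,"wy": 0,"wz": 0,"grip": 1}
    - {"x": -0.008,"y": 0.003,"z": 0.022,"wx": -0.01,"wy": 0,"wz": 0,"grip": 1}
    - {"x": -0.019,"y": 0.003,"z": 0.034,"wx": -0.01,"wy": 0,"wz": 0,"grip": 1}
    - {"x": -0.03,"y": 0.003,"z": 0.046,"wx": -0.01,"wy": 0,"wz": 0,"grip": 1}
    - {"x": -0.041,"y": 0.003,"z": 0.058,"wx": -0.01,"wy": 0,"wz": 0,"grip": 1}

```text
clock: 5.3
ee_pos: [531.7, -57.0, 250.5]
tcp_rot: [3.136, 0.0, 1.232]
wrist_force: [-1.6, 0.3, 2.2]
gripper_width: 0.8
gripper_force: 1.4
```

```bash
cat >> h.py <<'E'
def arc(n=5,st=.06,off=1.):
    "next rows: bar-top arc from the present height"
    go(139,0,270); o=env.get_obs();p=o['ee_pos'];a=(p[:2]-H)@X;b=(p[:2]-H)@Y
    th=np.arcsin(np.clip((p[2]-118)/205,-1,1)); print('th',th,'bar a',205*np.cos(th))
    for i in range(1,n+1):
        t=max(th-i*st,-.02); print(((a-205*np.cos(t)-off)/500).round(4),(b/-500).round(4)*-1*-1,((p[2]-118-205*np.sin(t))/500).round(4))
E
python3 -c "
from h import *
arc()"
```

```text
a,b,z 159.4 1.8 250.5 F [-1.6  0.3  2.2] t 5.3
shift [ 0.0409 -0.0031 -0.039 ] turn [0.011 0.001 0.013]
th 0.70287619212992 bar a 156.4121571477515
-0.0113 -0.0035 0.0192
-0.0255 -0.0035 0.0394
-0.0384 -0.0035 0.0603
-0.05 -0.0035 0.082
-0.0604 -0.0035 0.1043
```

>>> apply_moves:
  commands:
    - {"x": -0.011,"y": -0.002,"z": 0.018,"wx": 0,"wy": 0,"wz": 0,"grip": 1}
    - {"x": -0.025,"y": -0.002,"z": 0.038,"wx": 0,"wy": 0,"wz": 0,"grip": 1}
    - {"x": -0.038,"y": -0.002,"z": 0.058,"wx": 0,"wy": 0,"wz": 0,"grip": 1}
    - {"x": -0.05,"y": -0.002,"z": 0.08,"wx": 0,"wy": 0,"wz": 0,"grip": 1}
    - {"x": -0.06,"y": -0.002,"z": 0.102,"wx": 0,"wy": 0,"wz": 0,"grip": 1}

```text
clock: 5.72
ee_pos: [521.3, -86.6, 199.5]
tcp_rot: [3.134, 0.002, 1.231]
wrist_force: [-0.4, -2.7, 3.7]
gripper_width: 0.2
gripper_force: 1.6
```

```bash
python3 -c "
from h import *
arc()"
```

```text
a,b,z 190.7 2.0 199.5 F [-0.4 -2.7  3.7] t 5.7167
shift [ 0.1033 -0.0025 -0.1413] turn [0.014 0.003 0.01 ]
th 0.40865063326588286 bar a 188.1198608650144
-0.0059 -0.0041 0.0229
-0.0136 -0.0041 0.0462
-0.0199 -0.0041 0.07
-0.0248 -0.0041 0.0941
-0.0282 -0.0041 0.1185
```

It's passing the ratchet limit at about 3.7 N and tracking well.

>>> apply_moves:
  commands:
    - {"x": -0.006,"y": -0.002,"z": 0.022,"wx": 0.01,"wy": 0,"wz": 0,"grip": 1}
    - {"x": -0.013,"y": -0.002,"z": 0.045,"wx": 0.01,"wy": 0,"wz": 0,"grip": 1}
    - {"x": -0.019,"y": -0.002,"z": 0.068,"wx": 0.01,"wy": 0,"wz": 0,"grip": 1}
    - {"x": -0.024,"y": -0.002,"z": 0.092,"wx": 0.01,"wy": 0,"wz": 0,"grip": 1}
    - {"x": -0.027,"y": -0.002,"z": 0.116,"wx": 0.01,"wy": 0,"wz": 0,"grip": 1}

```text
clock: 6.13
ee_pos: [516.0, -97.9, 140.7]
tcp_rot: [3.141, 0.0, 1.231]
wrist_force: [0.6, -0.8, 3.1]
gripper_width: 0.5
gripper_force: 1.0
```

```bash
python3 -c "
from h import *
arc(5,.025)"
```

```text
a,b,z 203.2 0.8 140.7 F [ 0.6 -0.8  3.1] t 6.1333
shift [ 0.1284 -0.0009 -0.2586] turn [0.001 0.001 0.011]
th 0.11104178932524653 bar a 203.7374445102193
-0.0041 -0.0017 0.0102
-0.0048 -0.0017 0.0204
-0.0053 -0.0017 0.0307
-0.0056 -0.0017 0.0409
-0.0056 -0.0017 0.0512
```

>>> apply_moves:
  commands:
    - {"x": -0.002,"y": 0,"z": 0.012,"wx": 0,"wy": 0,"wz": 0,"grip": 1}
    - {"x": -0.003,"y": 0,"z": 0.023,"wx": 0,"wy": 0,"wz": 0,"grip": 1}
    - {"x": -0.004,"y": 0,"z": 0.033,"wx": 0,"wy": 0,"wz": 0,"grip": 1}
    - {"x": -0.004,"y": 0,"z": 0.04,"wx": 0,"wy": 0,"wz": 0,"grip": 1}
    - {"x": -0.004,"y": 0,"z": 0.044,"wx": 0,"wy": 0,"wz": 0,"grip": 1}

```text
clock: 6.55
ee_pos: [515.3, -99.0, 119.3]
tcp_rot: [-3.141, -0.0, 1.232]
wrist_force: [-0.0, -0.8, 0.9]
gripper_width: 0.7
gripper_force: 0.8
```

>>> apply_moves:
  commands:
    - {"x": 0,"y": 0,"z": 0.002,"wx": 0,"wy": 0,"wz": 0,"grip": 1}
    - {"x": 0,"y": 0,"z": 0.004,"wx": 0,"wy": 0,"wz": 0,"grip": 1}
    - {"x": 0,"y": 0,"z": 0.004,"wx": 0,"wy": 0,"wz": 0,"grip": 1}
    - {"x": 0,"y": 0,"z": 0.004,"wx": 0,"wy": 0,"wz": 0,"grip": 1}
    - {"x": 0,"y": 0,"z": 0.004,"wx": 0,"wy": 0,"wz": 0,"grip": 1}

```text
clock: 6.97
ee_pos: [515.5, -99.0, 118.1]
tcp_rot: [3.141, -0.0, 1.232]
wrist_force: [-1.8, -0.2, 4.4]
gripper_width: 0.5
gripper_force: 2.2
```

>>> apply_moves:
  commands:
    - {"x": 0,"y": 0,"z": 0.002,"wx": 0,"wy": 0,"wz": 0,"grip": 1}
    - {"x": 0,"y": 0,"z": 0.004,"wx": 0,"wy": 0,"wz": 0,"grip": 1}
    - {"x": 0,"y": 0,"z": 0.005,"wx": 0,"wy": 0,"wz": 0,"grip": 1}
    - {"x": 0,"y": 0,"z": 0.005,"wx": 0,"wy": 0,"wz": 0,"grip": 1}
    - {"x": 0,"y": 0,"z": 0.005,"wx": 0,"wy": 0,"wz": 0,"grip": 1}

```text
clock: 7.38
ee_pos: [515.6, -99.1, 117.5]
tcp_rot: [3.14, 0.0, 1.232]
wrist_force: [-8.0, 1.7, 18.7]
gripper_width: 0.5
gripper_force: 9.6
```

The arm is on its stop: 18.7 N with no further travel. I'll lift clear.

>>> apply_moves:
  commands:
    - {"x": 0,"y": 0,"z": -0.04,"wx": 0,"wy": 0,"wz": 0,"grip": 1}
    - {"x": 0,"y": 0,"z": -0.11,"wx": 0,"wy": 0,"wz": 0,"grip": 1}
    - {"x": 0,"y": 0,"z": -0.18,"wx": 0,"wy": 0,"wz": 0,"grip": 1}
    - {"x": 0,"y": 0,"z": -0.25,"wx": 0,"wy": 0,"wz": 0,"grip": 1}
    - {"x": 0,"y": 0,"z": -0.32,"wx": 0,"wy": 0,"wz": 0,"grip": 1}

```text
clock: 7.8
ee_pos: [515.4, -98.7, 276.6]
tcp_rot: [3.141, -0.001, 1.232]
wrist_force: [1.2, -0.5, 0.9]
gripper_width: 0.7
gripper_force: 0.0
```

>>> apply_moves:
  commands:
    - {"x": 0,"y": -0.06,"z": -0.02,"wx": 0,"wy": 0,"wz": 0,"grip": 1}
    - {"x": 0,"y": -0.12,"z": -0.02,"wx": 0,"wy": 0,"wz": 0,"grip": 1}
    - {"x": 0,"y": -0.18,"z": -0.02,"wx": 0,"wy": 0,"wz": 0,"grip": 1}
    - {"x": 0,"y": -0.2,"z": -0.02,"wx": 0,"wy": 0,"wz": 0,"grip": 1}
    - {"x": 0,"y": -0.2,"z": -0.02,"wx": 0,"wy": 0,"wz": 0,"grip": 1}

```text
clock: 8.22
ee_pos: [419.8, -64.9, 285.6]
tcp_rot: [3.14, -0.0, 1.232]
wrist_force: [0.8, -0.2, -0.3]
gripper_width: 0.2
gripper_force: 0.0
```

Run:
```python
from h import *
go(139,0,270)
for n in ('top','scene'):
    im,d=env.grab_frame(n);W=cloud(n,d)
    if n=='scene': cv2.imwrite('pics/s4.png',cv2.resize(im[60:260,180:420,::-1],None,fx=3,fy=3,interpolation=cv2.INTER_CUBIC))
    im=im.astype(int);A=(W[...,:2]-H)@X;B=(W[...,:2]-H)@Y
    m=(im[...,0]>120)&(im[...,1]>100)&(im[...,2]<90)&(W[...,2]>60)&(A>100)&(A<230);Q=W[m]
    print('bar',len(Q),np.percentile(A[m],[1,50,99]).round(1),np.percentile(Q[:,2],[1,50,99]).round(1)) if m.any() else 0
    k=(im[...,0]>1.8*im[...,1])&(im[...,0]>60)&(A>-150)&(A<-108)&(abs(B+10)<25)&(W[...,2]>120)&(W[...,2]<190)
    if k.sum()>5: print('tab',k.sum(),A[k].mean(),W[...,2][k].mean(),np.arctan(np.polyfit(A[k],W[...,2][k],1)[0]))
```

```text
a,b,z 204.6 -100.8 285.6 F [ 0.8 -0.2 -0.3] t 8.2167
shift [0.13   0.2025 0.0314] turn [ 0.002 -0.001  0.012]
bar 302 [155.8 202.1 211. ] [ 72.9 116.3 391.8]
tab 258 -127.06089484473522 151.57841216607346 0.3856743867546061
bar 170 [149.1 199.1 211.5] [ 68.1 112.6 390.4]
tab 170 -126.19269360898537 150.9890616545244 0.3750734867814743
```

View pics/s4.png

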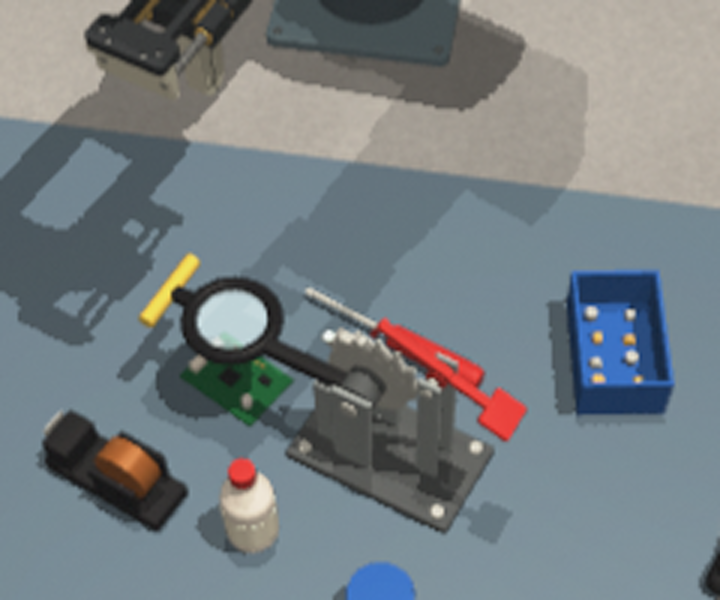

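The arm is level over the board: the bar at (170,290) in the crop has its top about 117 mm up. The tab is fully down at (503,413), the other things haven't moved, and the gripper is clear.

```bash
python3 -c "
from workcell import env
print(env.sign_off())"
```

```text
the job is handed in; nothing more can be done
None
```

The job is handed in at about 8 s: the pawl tab is fully down, the magnifier arm rests level on its stop over the board, the other things are where they were, and the robot is clear of everything.

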